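# Open the cake-tin clamp to the size mark

## Robot

A 6-joint arm with a two-finger parallel gripper is mounted at the origin on the work surface. World frame = base frame: x ahead of the robot, y to its left, z up, the work surface at z = 0. Lengths are in m, angles in rad, forces in N, time in s.
With the tool pointing down it reaches from about 0.35 to 0.925 m from the base axis. Payload 6.4 kg.
Tool frame: the origin (TCP) lies midway between the tips of the shut fingers; the grasp point (between the pads) lies 19 mm behind it (pinch_z is the z of the grasp point in the tool frame, in m); z points along the fingers, y is the line along which they close (so a half turn about z gives the same grasp; the last joint's range is limited). The gripper opens to 85 mm and grips with 20 to 120 N. Pads are 22 mm wide; open, the fingers measure 114 mm over their backs; the gripper's body (76 mm by 85 mm) begins 54 mm behind the grasp point. The pads swing forward as they close: fully open they stand 13 mm farther back than shut.
Start: joints at [1.053, 0.245, 1.558, -0, 1.339, -0.174], TCP at [0.219, 0.612, 0.231] pointing down, gripper open.
Joint ranges: [-3.13, 3.13], [-1.02, 2.26], [0.13, 2.54], [-0.95, 4.09], [0.21, 2.88], [-2.74, 2.74]. Speed limits (rad/s): [2.57, 2.57, 3.14, 3.14, 3.14, 3.14].

## Interface

Orientations are given as a unit quaternion [x, y, z, w].
In Python, from cell import observe, camera, hand_in, pinch_z gives the robot as it stands. The module is installed in compiled form; this text tells all that it offers.
- The arm moves only by the shell command python3 -m crank 'ROWS' [FORCE]. ROWS is JSON, a list of rows, each a list of 5 numbers: the shift along the tool's x, y, z in mm, then the turn about the tool's z in degrees, then the gripper's target within -1 to 1 (fully open at 1, half-way at 0, shut at -1). A call has 1 to 12 rows; each row shifts and turns the commanded pose from where the row before left it, along the tool's axes as they then stand; what a row does not reach is not made up. A row lasts 1/12 s, in which the tool goes at most 41.7 mm and 7.16 degrees, less where a joint would pass 70% of its speed; a pose out of reach is approached as far as the arm can. A call is refused whole if a number of a shift passes 41.7 or a number of a turn 7.16, either way. A call with a gripper value outside its range is refused whole. The fingers move at their own pace and stop on an object; FORCE is the grip in N (left out, the last holds). Time passes only in rows, so rows that do not move let the fingers close. It gives the time, the measured TCP pose, the force, the opening and the grip force at its end, in the units of the state.
- observe(): the state, without advancing time (a new reading comes with each control period).
- camera(name): name is "scene" or "side" or "wrist"; returns a dict with "frame" (384x512x3 uint8, red, green, blue), "fx", "fy", "cx", "cy" (pixels), "distortion" ([k1, k2, p1, p2, k3] as OpenCV has them; the pictures are not rectified), "xyz" and "orientation" of the camera in the world. Camera axes: x right, y down, z forward; pixel columns grow to the right and rows downward; lengths in m; the calibration is good to about 2 mm. A picture is of the moment at which its call begins. There is no depth.
- hand_in(): hands the job in; it is judged then, once.
The state is a dict: "time": time; "joints": joint angles; "dq": joint speeds; "tau": joint torques, N m; "tcp_pos": TCP position; "orientation": TCP orientation; "force": force on the tool from outside, world axes, zero at the start; "ft_torque": the same for the moment, N m; "opening": opening from 0.0 (shut) to 1.0 (fully open); "gripper_force": force on a finger pad.
Only numpy, scipy, OpenCV 4.12 (cv2) and the standard library are available. Lean on these libraries where they do the work, as an engineer would, in place of code of your own. Each camera call takes 0.05 s, during which the arm holds its last target. There are 200 camera calls.

## Task

Open the tin clamp for the next, larger tin: press down the red release pad on top of the sliding jaw and, keeping it pressed, push the jaw back along its bar until its yellow pointer is in line with the blue size mark; then let go and move clear. This is only pressing and pushing, so lift or carry nothing: leave the small tin standing in the clamp and the blue mark where they are, and do not disturb the other things on the bench.

Things in the scene. Friction and masses are not known exactly. Their poses are not given: they have to be found in the camera images.
- clamp: The tin clamp, fixed to the bench: a white board 230 mm (its x) by 390 mm (its y), 14 mm thick; origin at the centre of its underside on the bench, z up. A steel bar runs along its y axis, 50 mm to +x of the middle. The fixed aluminium jaw is at the -y end, a 36 x 22 mm, 56 mm tall post ends the bar at +y. The sliding jaw opens (moves back, away from the tin) along +y of this frame.
- jaw (a joint): Travel of the aluminium sliding jaw along the bar in m: 0 is closed, 0.145 fully back; grows towards +y of the clamp. It slides stiffly (about 3 N) and stays where it is left. The ratchet lets it move freely towards closed (it clicks; about 10 N, with nothing pressed) but blocks it going back, after at most 8 mm of play, unless the release pad is held down.
- release (a joint): How far the red release pad is pressed in m: springs up to between 0 and 0.004 when let go (depending on where the ratchet tooth rests), 0.008 fully down on its stop. The ratchet is free beyond 0.005. The spring takes about 3 N to start and 7 N fully down.
- release_top (a point): Centre of the top face of the red release pad (44 mm along the clamp's x, 46 mm along its y), on the sliding jaw right above the bar; pad face 74 mm above the bench when up; it rides with the jaw and goes down with the pad. A black push plate, fixed to the jaw, 50 mm wide and 9 mm thick, stands upright behind the pad: its near face is 24.5 mm to +y of this point and its top 106 mm above the bench, so a fingertip that holds the pad down can push against it towards +y.
- pointer_tip (a point): Tip of the yellow pointer (5 mm wide) on the sliding jaw's +x side, 24 mm above the bench.
- mark_line (a point): The inner end of the blue size mark, a 30 x 5 x 5 mm bar lying across the board's +x edge, 19 mm above the bench. The pointer is in line with it when both have the same y in the clamp's frame (the tip then stands 2 mm short of it in x, so the pointer never touches it). It sits stiffly in a groove and must not be shifted.
- small_tin: Round aluminium cake tin, 94 mm across (100 mm at the rim), 60 mm tall, loose, standing on the clamp's board between the jaws; origin at the centre of its underside.
- large_tin: Bystander: loose round aluminium cake tin, 146 mm across, 70 mm tall; origin at the centre of its underside.
- sprinkles: Bystander: loose yellow jar with a red cap, 52 mm across, 85 mm tall; origin at the centre of its underside.
- spatula: Bystander: loose spatula lying on the bench, along its x axis.
- bowl: Bystander: loose steel bowl, 130 mm across, 60 mm tall; origin at the centre of its underside.
- nozzle: Bystander: loose steel piping nozzle, a cone 26 mm across and 36 mm tall; origin at the centre of its underside.
- cutter: Bystander: loose copper cutter ring, 70 mm across, 35 mm tall; origin at the centre of its underside.

How it is judged:
By the outcome, as a careful person would: the job done as asked, in the order asked, and still so for the second after the job is handed in, with the robot touching nothing.
It also fails if it takes over 38 s, if anything falls off the work surface, if the arm or the gripper's body presses on something with over 40 N, if the wrist force passes 120 N, or if a joint passes its speed limit or range.

## Working session

There is one attempt and no reset: what is moved stays moved. The work goes in short steps, Python scripts to look and compute and a shell command to move; the robot and the scene stay as the last step left them, time stands still between calls to the robot, and variables do not carry over. Pictures are saved under pics/ and viewed, at most 10 in all, crops included, and the job is handed in when it is done.

```bash
mkdir -p pics; cat > h.py <<'E'
import numpy as np, cv2
from cell import observe, camera
from scipy.spatial.transform import Rotation as R
def K(c): return np.array([[c['fx'],0,c['cx']],[0,c['fy'],c['cy']],[0,0,1.]])
def ray(c,uv):
    p=cv2.undistortPoints(np.array(uv,float).reshape(-1,1,2),K(c),np.array(c['distortion'],float)).reshape(-1,2)
    d=R.from_quat(c['orientation']).apply(np.c_[p,np.ones(len(p))]); return np.array(c['xyz']),d
def onz(c,uv,z):
    o,d=ray(c,uv); return o+d*((z-o[2])/d[:,2])[:,None]
def proj(c,P):
    r=R.from_quat(c['orientation']).inv(); P=np.array(P,float).reshape(-1,3)
    rv=r.as_rotvec(); return cv2.projectPoints(P,rv,-r.apply(c['xyz']),K(c),np.array(c['distortion'],float))[0].reshape(-1,2)
def cross(c1,u1,c2,u2):
    o1,d1=ray(c1,u1);o2,d2=ray(c2,u2);d1=d1[0];d2=d2[0]
    t=np.linalg.lstsq(np.c_[d1,-d2],o2-o1,rcond=None)[0]; a=o1+t[0]*d1;b=o2+t[1]*d2
    return (a+b)/2,np.linalg.norm(a-b)
E
python3 - <<'E'
from h import *
import pickle
ims={}
for n in ['scene','side']:
    c=camera(n); ims[n]=c; print(n,np.round(c['xyz'],3),np.round(c['orientation'],3),c['fx'])
pickle.dump(ims,open('c0.pkl','wb'))
for n in ims: cv2.imwrite(f'pics/{n}0.png',cv2.resize(ims[n]['frame'][:,:,::-1],(800,600),interpolation=cv2.INTER_CUBIC))
o=observe();print(o['tcp_pos'],o['orientation'],o['time'])
E
```

```text
scene [ 1.69  -0.3    1.103] [ 0.723  0.56  -0.252 -0.317] 462.92841339094167
side [0.432 0.855 0.562] [-0.084  0.86  -0.502  0.04 ] 395.77245395819796
[0.21884256 0.61150432 0.23026258] [ 1.71055496e-01  9.85260990e-01 -8.42121964e-04 -2.98785530e-04] 0.1
```

View pics/scene0.png

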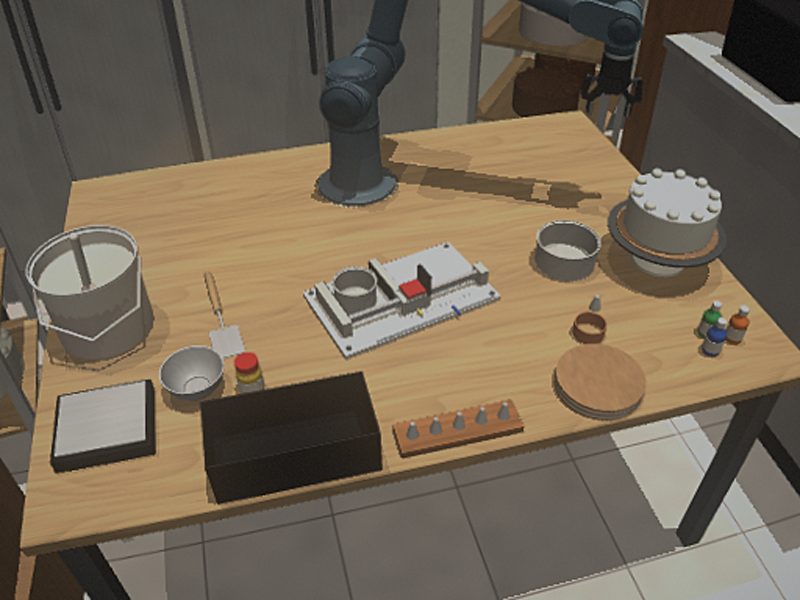

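View pics/side0.png

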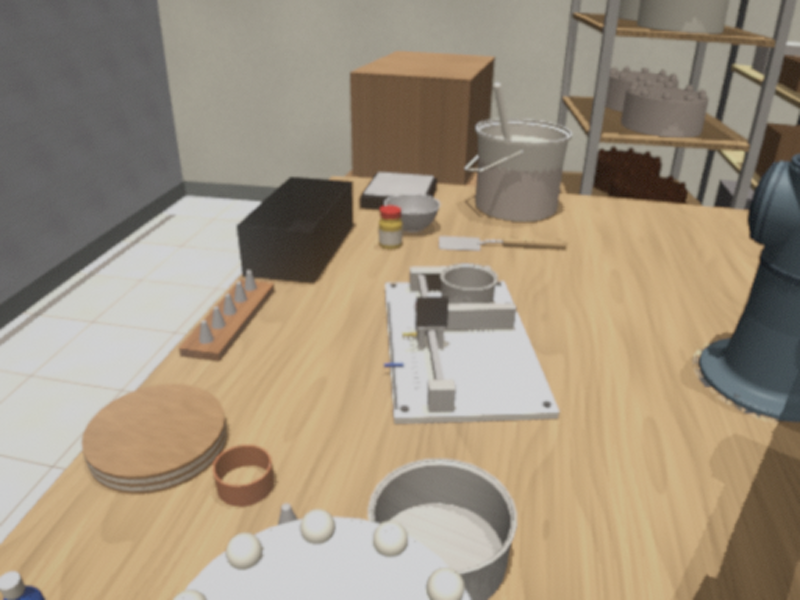

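The scene view shows the clamp in the middle: red pad (412,288), yellow pointer (421,313), blue mark (457,310) and post at (482,272). The side view shows the board from (387,284) to (553,412), the blue mark (394,365), the pointer (410,335) and the black push plate (432,312).

```bash
python3 - <<'E'
from h import *
import pickle
ims=pickle.load(open('c0.pkl','rb')); s=.64
def blob(c,lo,hi,roi):
    h=cv2.cvtColor(c['frame'],cv2.COLOR_RGB2HSV); m=cv2.inRange(h,lo,hi); z=np.zeros_like(m);a,b,d,e=roi;z[b:e,a:d]=m[b:e,a:d]
    n,l,st,ce=cv2.connectedComponentsWithStats(z); i=1+np.argmax(st[1:,4]); ys,xs=np.where(l==i);return ce[i],st[i],np.c_[xs,ys]
S,D=ims['scene'],ims['side']
# board corners at z=.014, guessed from view then refined
for n,c,g in [('scene',S,[(305,292),(445,245),(500,296),(348,353)]),('side',D,[(387,284),(507,284),(553,412),(395,415)])]:
    gray=cv2.GaussianBlur(cv2.cvtColor(c['frame'],cv2.COLOR_RGB2GRAY),(3,3),0)
    p=cv2.cornerSubPix(gray,(np.array(g,np.float32)*s).reshape(-1,1,2),(4,4),(-1,-1),(3,50,.01)).reshape(-1,2)
    P=onz(c,p,.014); print(n,np.round(p/s),'\n',np.round(P,4)); print('sides',[round(np.linalg.norm(P[i]-P[(i+1)%4]),3) for i in range(4)],'ctr',P.mean(0))
r=(190,150,325,230)
ce,st,_=blob(S,(0,140,80),(8,255,255),r);print('red',ce,st,onz(S,[ce],.074))
roiD=(235,170,360,275)
res={}
for nm,lo,hi in [('blue',(105,110,50),(130,255,255)),('yel',(20,120,90),(35,255,255))]:
    for n,c,r2 in [('scene',S,r),('side',D,roiD)]:
        ce,st,px=blob(c,lo,hi,r2); print(nm,n,ce,st, onz(c,[ce],.019 if nm=='blue' else .024)); res[nm,n]=ce
    print(nm,cross(S,[res[nm,'scene']],D,[res[nm,'side']]))
E
```

```text
scene [[306. 295.]
 [446. 247.]
 [500. 296.]
 [346. 356.]] 
 [[ 0.4427 -0.2101  0.014 ]
 [ 0.3543  0.1485  0.014 ]
 [ 0.5581  0.2146  0.014 ]
 [ 0.6516 -0.1595  0.014 ]]
sides [np.float64(0.369), np.float64(0.214), np.float64(0.386), np.float64(0.215)] ctr [ 0.50169773 -0.00165337  0.014     ]
side [[391. 288.]
 [507. 284.]
 [547. 410.]
 [395. 415.]] 
 [[ 0.6337 -0.136   0.014 ]
 [ 0.4221 -0.1987  0.014 ]
 [ 0.3513  0.1651  0.014 ]
 [ 0.5556  0.2164  0.014 ]]
sides [np.float64(0.221), np.float64(0.371), np.float64(0.211), np.float64(0.361)] ctr [0.49068145 0.01168032 0.014     ]
red [263.78947368 184.0877193 ] [256 179  17  11 114] [[0.54567844 0.01135085 0.074     ]]
blue scene [291.28571429 197.71428571] [289 196   5   5   7] [[0.57834552 0.10114555 0.019     ]]Traceback (most recent call last):
  File "<stdin>", line 19, in <module>
  File "<stdin>", line 6, in blob
    return _wrapfunc(a, 'argmax', axis=axis, out=out, **kwds)
    return bound(*args, **kwds)
ValueError: attempt to get argmax of an empty sequence
```

```bash
python3 -m crank '[[-10,-20,-4,0,-1],[-29,-27,-4,0,-1],[-29,-27,-4,0,-1],[-29,-27,-4,0,-1],[-29,-27,-4,0,-1],[-29,-27,0,0,-1],[-29,-27,0,0,-1],[-29,-27,0,0,-1],[-29,-27,0,0,-1],[-29,-27,0,0,-1],[-29,-27,0,0,-1],[-29,-27,0,0,-1]]'
python3 -m crank '[[-29,-27,0,0,-1],[-29,-27,0,0,-1],[-29,-27,0,0,-1],[-29,-27,0,0,-1],[-29,-27,0,0,-1],[0,0,0,-7,-1],[0,0,0,-7,-1],[0,0,0,-7,-1],[0,0,0,-7,-1],[0,0,0,-6,-1],[0,0,0,0,-1],[0,0,0,0,-1]]'
python3 - <<'E'
from h import *
import pickle
ims={}
for n in ['wrist','side','scene']: ims[n]=camera(n)
c=ims['wrist'];pickle.dump(ims,open('c1.pkl','wb'))
cv2.imwrite('pics/w1.png',cv2.resize(c['frame'][:,:,::-1],(800,600),interpolation=cv2.INTER_CUBIC))
o=observe();print(o['tcp_pos'],o['orientation'],o['time'],c['xyz'],c['orientation'],c['fx'])
E
```

```text
time: 1.1
tcp_pos: [0.4222, 0.2008, 0.2511]
orientation: [0.171, 0.985, 0.0, -0.0]
force: [0.3, 0.7, -1.3]
opening: 0.0
gripper_force: 0.0
time: 2.1
tcp_pos: [0.5128, 0.0267, 0.2509]
orientation: [-0.123, 0.992, 0.0, -0.0]
force: [0.2, 0.6, 0.3]
opening: -0.003
gripper_force: 0.0
[0.51290481 0.0267204  0.25115885] [-1.23717446e-01  9.92317479e-01  3.44990627e-05 -1.18283943e-04] 2.25 [0.43443071 0.00677983 0.39323732] [0.60699569 0.77899958 0.12408955 0.09652811] 345.805909351948
```

View pics/w1.png

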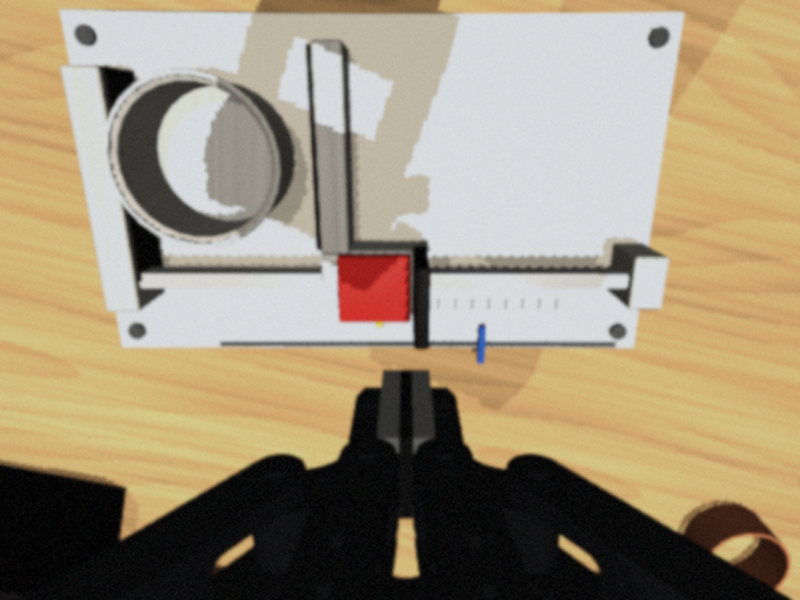

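The wrist view shows the whole clamp: board corners at (62,10), (684,12), (634,347) and (122,347). The red pad is centred near (374,288), the yellow tip pokes out at (380,324), the blue mark runs (482,324)–(480,362), and the plate is at x≈420.

```bash
cat > m.py <<'E'
from h import *
s=.64
def clamp(c,g):
    gray=cv2.GaussianBlur(cv2.cvtColor(c['frame'],cv2.COLOR_RGB2GRAY),(3,3),0)
    p=cv2.cornerSubPix(gray,(np.array(g,np.float32)*s).reshape(-1,1,2),(4,4),(-1,-1),(3,50,.01)).reshape(-1,2)
    return p,onz(c,p,.014)
def blob(c,lo,hi,roi):
    h=cv2.cvtColor(c['frame'],cv2.COLOR_RGB2HSV); m=cv2.inRange(h,lo,hi); z=np.zeros_like(m);a,b,d,e=[int(v*s) for v in roi];z[b:e,a:d]=m[b:e,a:d]
    n,l,st,ce=cv2.connectedComponentsWithStats(z)
    if n<2: return None
    i=1+np.argmax(st[1:,4]); ys,xs=np.where(l==i);return ce[i],st[i],np.c_[xs,ys]
BLUE=((105,110,50),(130,255,255));YEL=((20,130,110),(35,255,255));RED=((0,150,60),(8,255,255))
E
python3 - <<'E'
from m import *
import pickle
ims=pickle.load(open('c1.pkl','rb')); W,D,S=ims['wrist'],ims['side'],ims['scene']
p,P=clamp(W,[(62,10),(684,12),(634,347),(122,347)]);print(np.round(p/s),np.round(P,4))
print([round(np.linalg.norm(P[i]-P[(i+1)%4]),4) for i in range(4)])
ey=(P[1]-P[0]+P[2]-P[3]);ey/=np.linalg.norm(ey);ex=np.array([ey[1],-ey[0],0]);C=P.mean(0)
print('ctr',C,'yaw',np.degrees(np.arctan2(ex[1],ex[0])))
f=lambda q:(np.round([(q-C)@ex,(q-C)@ey],4))
ce,st,px=blob(W,*RED,(300,200,460,340));r=cv2.minAreaRect(px.astype(np.float32));print('red',ce/s,st/s)
q=onz(W,[ce],.074)[0];print(q,f(q))
for z in (.070,.074):
  q=onz(W,np.array([[338,255],[409,255],[411,320],[341,320]])*s,z);print([f(a) for a in q])
ce,st,px=blob(W,*BLUE,(440,300,520,380));print('blue',ce/s,st/s);q=onz(W,[ce],.019)[0];print(q,f(q));inn=px[px[:,1]<=px[:,1].min()+1].mean(0);q=onz(W,[inn],.019)[0];print(f(q))
b=blob(W,*YEL,(340,310,420,340));
if b: ce,st,px=b;print('yel',ce/s,st/s);q=onz(W,[ce],.024)[0];print(q,f(q))
for c,n,roi in((D,'side',(370,270,450,400)),(S,'scene',(400,295,480,330))):
  for k,col,z in(('blue',BLUE,.019),('yel',YEL,.024)):
    b=blob(c,*col,roi)
    if b: print(n,k,b[0]/s,b[1]/s,f(onz(c,[b[0]],z)[0]))
E
```

```text
[[ 58.  10.]
 [683.  11.]
 [632. 348.]
 [122. 346.]] [[ 0.4302 -0.2156  0.014 ]
 [ 0.3353  0.1599  0.014 ]
 [ 0.5567  0.2155  0.014 ]
 [ 0.65   -0.1598  0.014 ]]
[np.float64(0.3873), np.float64(0.2283), np.float64(0.3868), np.float64(0.2268)]
ctr [4.93023075e-01 2.43859856e-05 1.40000000e-02] yaw 14.070703011948979
red [373.61977754 287.00997016] [ 337.5     254.6875   71.875    67.1875 2879.6875]
[0.53811002 0.01272713 0.074     ] [0.0468 0.0014]
[array([ 0.0274, -0.0205]), array([0.0274, 0.0233]), array([0.0703, 0.0247]), array([ 0.0703, -0.0201])]
[array([ 0.0264, -0.0199]), array([0.0263, 0.0232]), array([0.0687, 0.0246]), array([ 0.0688, -0.0196])]
blue [480.65200617 343.78858025] [478.125  326.5625   7.8125  35.9375 126.5625]
[0.57996304 0.10199559 0.019     ] [0.1091 0.0778]
[0.0958 0.0776]
yel [378.90625 322.65625] [378.125 321.875   3.125   3.125   6.25 ]
[0.58011922 0.02363898 0.024     ] [0.0902 0.0017]
scene blue [455.13392857 308.92857143] [451.5625 306.25     7.8125   7.8125  10.9375] [0.1073 0.0773]
scene yel [418.75   310.9375] [417.1875 307.8125   4.6875   7.8125  10.9375] [0.0787 0.001 ]
```

```bash
python3 -m crank '[[-11,-9,0,0,-1],[-11,-9,0,0,-1],[0,0,30,0,-1],[0,0,40,0,-1],[0,0,40,0,-1],[0,0,30,0,-1],[0,0,18,0,-1],[0,0,0,0,-1],[0,0,0,0,-1]]'
python3 - <<'E'
from m import *
import pickle
ims={n:camera(n) for n in ['wrist','side']};pickle.dump(ims,open('c2.pkl','wb'))
a=cv2.resize(ims['wrist']['frame'][100:300,130:390,::-1],(520,400),interpolation=cv2.INTER_CUBIC)
b=cv2.resize(ims['side']['frame'][160:270,225:368,::-1],(520,400),interpolation=cv2.INTER_CUBIC)
cv2.imwrite('pics/w2.png',cv2.resize(np.hstack([a,b]),(800,308)));o=observe();print(o['tcp_pos'],o['force'])
E
```

```text
time: 3.0
tcp_pos: [0.5383, 0.0148, 0.0928]
orientation: [-0.124, 0.992, 0.0, -0.001]
force: [-0.3, -0.3, -0.2]
opening: 0.0
gripper_force: 0.0
[0.54025198 0.01441175 0.09526604] [-0.32853026 -0.121308    0.08750063]
```

View pics/w2.png

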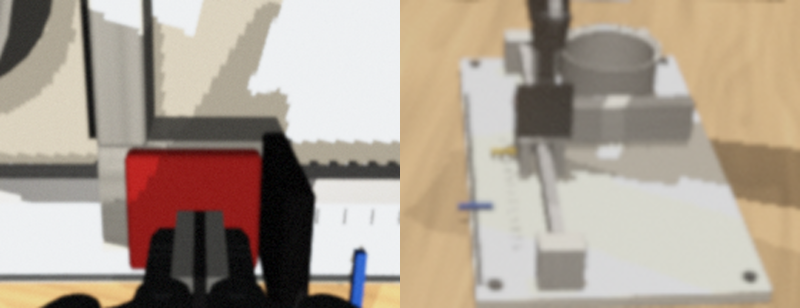

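The left crop shows the shut fingertips over the middle of the red pad, clear of the black plate. The right crop shows the tin untouched.

```bash
python3 -m crank '[[0,0,15,0,-1],[0,0,2,0,-1],[0,0,0,0,-1]]'; python3 -m crank '[[0,0,4,0,-1],[0,0,0,0,-1],[0,0,0,0,-1]]';python3 -m crank '[[0,0,3,0,-1],[0,0,0,0,-1],[0,0,0,0,-1]]'
```

```text
time: 3.35
tcp_pos: [0.5391, 0.0146, 0.0771]
orientation: [-0.124, 0.992, -0.0, 0.0]
force: [0.5, -0.1, -0.2]
opening: -0.0
gripper_force: 0.0
time: 3.6
tcp_pos: [0.539, 0.0146, 0.0728]
orientation: [-0.124, 0.992, -0.0, 0.0]
force: [-1.6, 0.8, -0.7]
opening: -0.001
gripper_force: 0.0
time: 3.85
tcp_pos: [0.5396, 0.0145, 0.0702]
orientation: [-0.124, 0.992, -0.0, 0.001]
force: [0.8, -0.3, 5.2]
opening: 0.002
gripper_force: 2.2
```

```bash
python3 -m crank '[[0,0,2,0,-1],[0,0,0,0,-1],[0,0,0,0,-1]]'; python3 -m crank '[[0,0,2,0,-1],[0,0,0,0,-1],[0,0,0,0,-1]]'
```

```text
time: 4.1
tcp_pos: [0.5396, 0.0145, 0.0681]
orientation: [-0.124, 0.992, -0.0, 0.001]
force: [-0.4, -0.9, 5.2]
opening: -0.0
gripper_force: 2.6
time: 4.35
tcp_pos: [0.5396, 0.0145, 0.0662]
orientation: [-0.124, 0.992, -0.0, 0.001]
force: [-0.4, 0.6, 6.5]
opening: -0.001
gripper_force: 3.1
```

```bash
python3 -m crank '[[0,0,1,0,-1],[0,0,0,0,-1],[0,3,0,0,-1],[0,3,0,0,-1],[0,3,0,0,-1],[0,3,0,0,-1],[0,0,0,0,-1]]'; python3 -m crank '[[0,4,0,0,-1],[0,4,0,0,-1],[0,4,0,0,-1],[0,4,0,0,-1],[0,4,0,0,-1],[0,4,0,0,-1],[0,0,0,0,-1],[0,0,0,0,-1]]'
cat > chk.py <<'E'
from m import *
import sys,json
k=sys.argv[1]
C=np.array([.49302,.00002,0]);a=np.radians(14.07);ex=np.array([np.cos(a),np.sin(a),0]);ey=np.array([-np.sin(a),np.cos(a),0])
f=lambda q:np.round([(q-C)@ex,(q-C)@ey],4)
o=observe();print('tcp',f(o['tcp_pos']),o['tcp_pos'][2],o['force'])
ims={n:camera(n) for n in ['wrist','side','scene']}
for n,roi in(('wrist',(0,150,800,450)),('side',(370,300,450,420)),('scene',(400,270,490,330))):
  for nm,col,z in(('blue',((100,70,40),(130,255,255)),.019),('yel',((20,110,90),(35,255,255)),.024)):
    b=blob(ims[n],*col,roi)
    if b: print(n,nm,np.round(b[0]/s,1),b[1][4],f(onz(ims[n],[b[0]],z)[0]))
A=cv2.resize(ims['side']['frame'][160:270,235:345,::-1],(400,400),interpolation=cv2.INTER_CUBIC)
B=cv2.resize(ims['wrist']['frame'][90:330,136:376,::-1],(400,400),interpolation=cv2.INTER_CUBIC)
cv2.imwrite(f'pics/k{k}.png',np.hstack([A,B]))
E
python3 chk.py 1
```

```text
time: 4.93
tcp_pos: [0.5368, 0.0258, 0.066]
orientation: [-0.125, 0.992, -0.001, 0.001]
force: [-1.9, -2.7, 10.6]
opening: -0.003
gripper_force: 5.2
time: 5.6
tcp_pos: [0.531, 0.0493, 0.0659]
orientation: [-0.125, 0.992, -0.0, 0.001]
force: [-1.9, -0.8, 9.9]
opening: 0.001
gripper_force: 5.3
tcp [0.0488 0.0386] 0.06594839277580541 [-1.85326326 -0.78217159  9.8520174 ]
side blue [392.2 364.1] 3 [0.1122 0.0829]
scene blue [455.5 309. ] 12 [0.1079 0.0779]
scene yel [432.8 305.6] 5 [0.0787 0.0368]
```

View pics/k1.png

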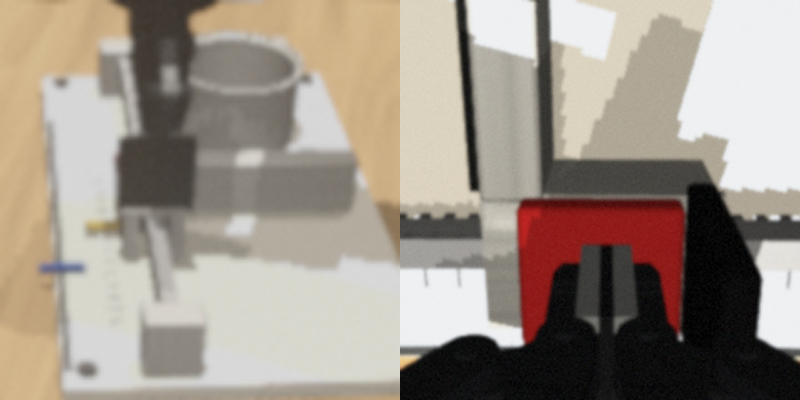

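The jaw is following the fingertip with the pad held down. The pointer has moved about 36 mm, with about 40 mm to go to the blue mark.

```bash
python3 -m crank '[[0,4,0,0,-1],[0,4,0,0,-1],[0,4,0,0,-1],[0,4,0,0,-1],[0,4,0,0,-1],[0,4,0,0,-1],[0,4,0,0,-1],[0,4,0,0,-1],[0,0,0,0,-1],[0,0,0,0,-1],[0,0,0,0,-1]]'
python3 chk.py 2
```

```text
time: 6.67
tcp_pos: [0.5232, 0.0805, 0.066]
orientation: [-0.125, 0.992, -0.0, 0.001]
force: [-1.4, 0.2, 10.1]
opening: -0.0
gripper_force: 5.2
tcp [0.0488 0.0707] 0.06597639127854932 [-1.41873846  0.1969631  10.05379294]
wrist yel [784.4 242.2] 1 [0.0102 0.2001]
side blue [392.2 364.1] 3 [0.1122 0.0829]
scene blue [455.5 309. ] 12 [0.1079 0.0779]
scene yel [445.3 300.8] 6 [0.0784 0.0692]
```

View pics/k2.png

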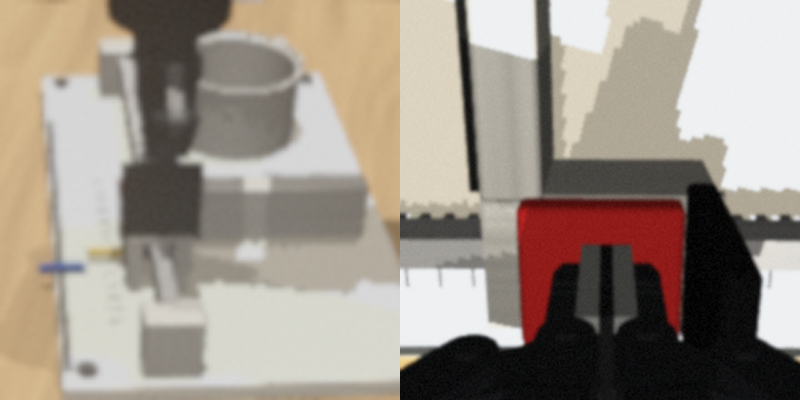

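The pointer (crop 103,253) is now just short of the blue line (62,268), with about 8 mm left.

```bash
python3 -m crank '[[0,3,0,0,-1],[0,2,0,0,-1],[0,2,0,0,-1],[0,0,0,0,-1],[0,0,0,0,-1],[0,0,0,0,-1]]'
cat > fine.py <<'E'
from m import *
C=np.array([.49302,.00002,0]);a=np.radians(14.07);ex=np.array([np.cos(a),np.sin(a),0]);ey=np.array([-np.sin(a),np.cos(a),0])
f=lambda q:np.round([(q-C)@ex,(q-C)@ey],4)
o=observe();print('tcp',f(o['tcp_pos']),o['tcp_pos'][2])
for n,roi in(('side',(375,300,435,420)),('scene',(430,285,480,325))):
    for rep in range(2):
        c=camera(n);F=c['frame'].astype(float);x0,y0,x1,y1=[int(v*s) for v in roi]
        sub=F[y0:y1,x0:x1];yy,xx=np.mgrid[y0:y1,x0:x1]
        # colour difference weights; neutral board background
        for nm,w,z in(('blue',sub[...,2]-sub[...,0],.0195),('yel',np.minimum(sub[...,0],sub[...,1])-sub[...,2],.024)):
            # exclude brown bench for yellow: keep points projecting on the board
            q=onz(c,np.c_[xx.ravel(),yy.ravel()],z);cx=((q-C)@ex).reshape(w.shape);cy=((q-C)@ey).reshape(w.shape)
            lo,hi=(.06,.094) if nm=='yel' else (.09,.126)
            med=np.median(w[(cx>.06)&(cx<.1)])
            w=np.where((cx>lo)&(cx<hi)&(abs(cy-.077)<.016),w-med,0);w=np.where(w>.35*w.max(),w,0)
            print(n,nm,round(w.max()),(w>0).sum(),'x %.4f y %.4f'%((w*cx).sum()/w.sum(),(w*cy).sum()/w.sum()))
E
python3 fine.py; python3 chk.py 3
```

```text
time: 7.32
tcp_pos: [0.5215, 0.0869, 0.066]
orientation: [-0.125, 0.992, -0.001, 0.001]
force: [-1.1, -1.3, 9.5]
opening: -0.005
gripper_force: 5.0
tcp [0.0488 0.0774] 0.06596786160008572
side blue 56 29 x 0.1088 y 0.0835
side yel 47 26 x 0.0835 y 0.0803
side blue 56 29 x 0.1088 y 0.0835
side yel 46 25 x 0.0834 y 0.0802
scene blue 86 14 x 0.1073 y 0.0781
scene yel 78 10 x 0.0808 y 0.0761
scene blue 87 14 x 0.1073 y 0.0781
scene yel 77 10 x 0.0808 y 0.0762
tcp [0.0488 0.0773] 0.0659774012351639 [-1.40858555 -1.21136795 10.80323264]
wrist yel [796.9 314.8] 2 [0.0367 0.2169]
side blue [392.2 364.1] 3 [0.1122 0.0829]
scene blue [455.5 309. ] 12 [0.1079 0.0779]
scene yel [448.  300.2] 8 [0.0797 0.0756]
```

View pics/k3.png

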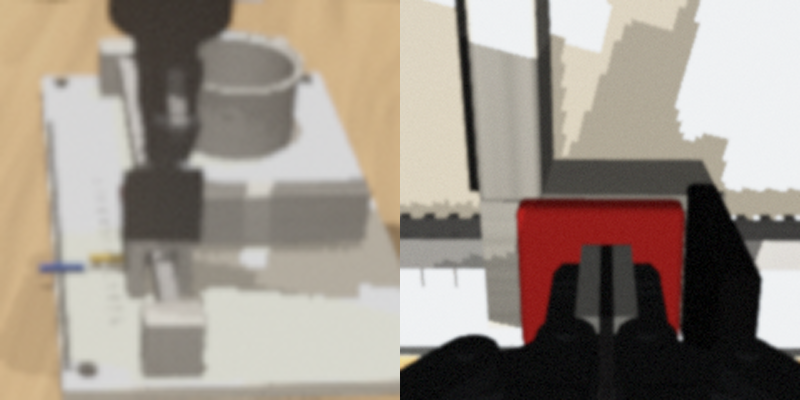

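```bash
python3 -m crank '[[0,1.5,0,0,-1],[0,0,0,0,-1],[0,0,0,0,-1]]'; python3 -m crank '[[0,0,-3,0,-1],[0,0,-5,0,-1],[0,0,-10,0,-1],[0,0,-30,0,-1],[0,0,-40,0,-1],[0,0,-40,0,-1],[-25,0,-20,0,-1],[-35,0,0,0,-1],[-30,0,0,0,-1],[0,0,0,0,-1],[0,0,0,0,-1],[0,0,0,0,-1]]'
python3 - <<'E'
from m import *
import pickle
ims={n:camera(n) for n in ['wrist','side','scene']};pickle.dump(ims,open('c4.pkl','wb'))
C=np.array([.49302,.00002,0]);a=np.radians(14.07);ex=np.array([np.cos(a),np.sin(a),0]);ey=np.array([-np.sin(a),np.cos(a),0])
f=lambda q:np.round([(q-C)@ex,(q-C)@ey],4)
c=ims['wrist'];print('cam',f(c['xyz']),c['xyz'])
for nm,col,zs in(('blue',BLUE,(.0165,.019)),('yel',YEL,(.0215,.024))):
    b=blob(c,*col,(0,0,800,600));
    if b:
        print(nm,b[0]/s,b[1]/s)
        for z in zs: q=(onz(c,b[2],z)-C)@np.c_[ex,ey]; print(z,q.mean(0).round(4),q.min(0).round(4),q.max(0).round(4))
cv2.imwrite('pics/w4.png',cv2.resize(c['frame'][:,:,::-1],(800,600),interpolation=cv2.INTER_CUBIC))
E
python3 fine.py
```

```text
time: 7.92
tcp_pos: [0.5212, 0.0883, 0.066]
orientation: [-0.125, 0.992, -0.001, 0.001]
force: [-0.9, -1.1, 10.4]
opening: -0.002
gripper_force: 5.0
time: 8.92
tcp_pos: [0.6058, 0.1111, 0.2114]
orientation: [-0.125, 0.992, 0.0, -0.001]
force: [-0.7, -0.1, 0.7]
opening: 0.002
gripper_force: 0.0
cam [0.0559 0.0798] [0.52786157 0.09097637 0.35387757]
blue [402.19809322 205.62764831] [398.4375 184.375    9.375   45.3125 184.375 ]
0.0165 [0.1097 0.0783] [0.0966 0.0759] [0.1239 0.0808]
0.019 [0.1093 0.0783] [0.0963 0.076 ] [0.1234 0.0808]
yel [400.8125 164.25  ] [398.4375 150.       6.25    29.6875 117.1875]
0.0215 [0.0841 0.0774] [0.0758 0.076 ] [0.0923 0.0788]
0.024 [0.0839 0.0774] [0.0757 0.076 ] [0.092  0.0788]
tcp [0.1365 0.0801] 0.21219708221540381
side blue 39 31 x 0.1096 y 0.0840
side yel 35 34 x 0.0824 y 0.0817
side blue 39 31 x 0.1096 y 0.0839
side yel 35 33 x 0.0823 y 0.0820
scene blue 56 14 x 0.1071 y 0.0779
scene yel 55 9 x 0.0806 y 0.0773
scene blue 56 14 x 0.1071 y 0.0779
scene yel 55 9 x 0.0805 y 0.0774
```

View pics/w4.png

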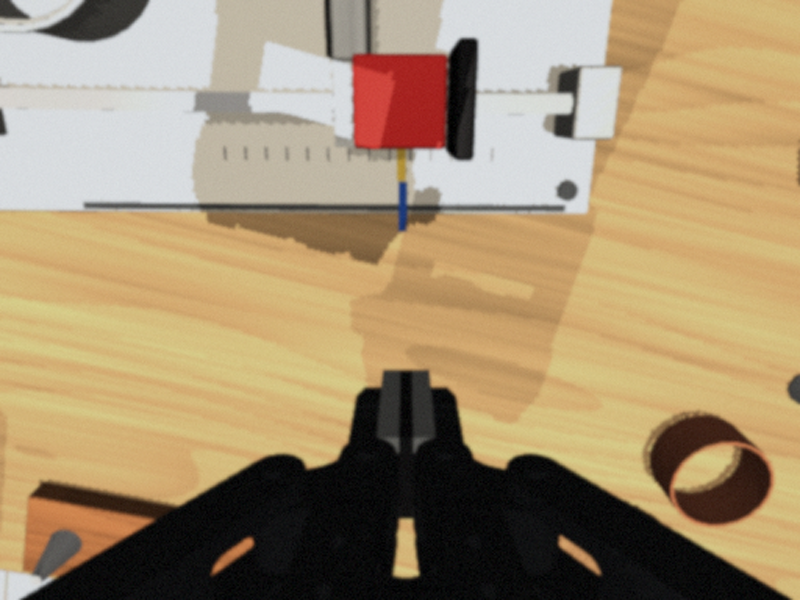

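The wrist view shows the pointer (401,164) in line with the blue mark (402,206), about 1 mm apart at most. The yellow mask came out narrow, so I'll check it by profile.

```bash
python3 - <<'E'
from m import *
import pickle
c=pickle.load(open('c4.pkl','rb'))['wrist'];F=c['frame'].astype(int)
y=F[100:113,245:270];b=F[120:130,245:270]
print('yel',(np.minimum(y[...,0],y[...,1])-y[...,2]).mean(0).round());print('blu',(b[...,2]-b[...,0]).mean(0).round())
for nm,w,v in(('y',np.minimum(y[...,0],y[...,1])-y[...,2],106),('b',b[...,2]-b[...,0],125)):
    p=w.mean(0);p=np.where(p>.4*p.max(),p,0);u=(p*np.arange(245,270)).sum()/p.sum();q=onz(c,[[u,v]],.024 if nm=='y' else .019)[0]
    a=np.radians(14.07);print(nm,u,(q-[.49302,.00002,0])@[-np.sin(a),np.cos(a),0])
E
```

```text
yel [18. 18. 18. 18. 17. 18. 18. 20. 32. 58. 81. 87. 87. 78. 53. 28. 19. 17.
 12.  6. -1. -5. -7. -7. -6.]
blu [-27. -26. -27. -26. -27. -26. -26. -26. -23.  -9.  32.  76.  91.  86.
  60.  16. -16. -26. -26. -24. -20. -18. -17. -17. -15.]
y 256.46156521739135 0.07737669731343334
b 257.4190871369295 0.07828997116977734
```

```bash
python3 -c "
from cell import hand_in
print(hand_in())"
```

```text
the job is handed in; nothing more can be done
None
```

I pushed the jaw back with its release pad held down, let go and moved the arm clear; the pointer is about 1 mm short of the blue mark in the overhead view, nothing else was touched, and the job is handed in.

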